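# Spread the plaster casts and slide their tray under the drying shelf

## Task

Damp plaster casts are heaped on the drying tray, and one or two may stand on the bench beside it. First spread all of them, strays included, over the tray in a single layer, each standing flat on its base well inside the rim, with about 20 mm or more of clear air between any two; then slide the tray along the bench, handle towards you, under the glass shelf until it sits squarely against the back stop. Nothing may touch the glass top or its front edge, and leave the bowl, bottle and jar alone.

Things in the scene. Friction and masses are not known exactly. Their poses are not given: they have to be found in the camera images.
- tray: flat aluminium drying tray lying loose on the bench, 190 mm (x) by 390 mm (y), floor 4 mm thick, rim 4 mm wide whose top is 12 mm above the tray's underside, about 0.35 kg (sliding it with all the casts on takes up to about 12 N); origin at the centre of its underside, +x away from its handle
- tray_handle (a point): middle of the tray's steel bar handle, 172 mm from the tray's centre towards the tray's -x and 30 mm above the tray's underside; the bar is 100 mm long along the tray's y, 12 mm thick along x and 20 mm high, with 71 mm of free space between it and the tray's rim
- shelf: low fixed oak drying shelf with a glass top, 210 mm deep; origin on the bench under the middle of its front edge, +x into the shelf; its open front looks to its -x; 480 mm (y) free between its oak sides, which are 68 mm high; an oak back stop 30 mm high has its face at x = +195 mm, so that a tray pushed squarely against it has its centre at x = +100 mm. Two objects stand on the glass, up to 136 mm above the bench and at least 115 mm behind the front edge
- glass_top: the shelf's clear top, 8 mm thick with a 14 mm high oak strip as its front edge, 210 mm by 516 mm; origin at the middle of the front edge's underside, 68 mm above the bench
- cast1_center (a point): plaster dental cast, a round base 60 mm across and 32 mm high with a horseshoe of teeth on top, 40 mm high in all, about 70 g; the point is its centre, 20 mm above its underside; z up out of the teeth; the teeth face its -x. In the heap, always there.
- cast2_center (a point): plaster dental cast, a round base 60 mm across and 32 mm high with a horseshoe of teeth on top, 40 mm high in all, about 70 g; the point is its centre, 20 mm above its underside; z up out of the teeth; the teeth face its -x. In the heap, always there.
- cast3_center (a point): plaster dental cast, a round base 60 mm across and 32 mm high with a horseshoe of teeth on top, 40 mm high in all, about 70 g; the point is its centre, 20 mm above its underside; z up out of the teeth; the teeth face its -x. In the heap, always there.
- cast4_center (a point): plaster dental cast, a round base 60 mm across and 32 mm high with a horseshoe of teeth on top, 40 mm high in all, about 70 g; the point is its centre, 20 mm above its underside; z up out of the teeth; the teeth face its -x. In the heap, may be absent.
- cast5_center (a point): plaster dental cast, a round base 60 mm across and 32 mm high with a horseshoe of teeth on top, 40 mm high in all, about 70 g; the point is its centre, 20 mm above its underside; z up out of the teeth; the teeth face its -x. In the heap, may be absent.
- cast6_center (a point): plaster dental cast, a round base 60 mm across and 32 mm high with a horseshoe of teeth on top, 40 mm high in all, about 70 g; the point is its centre, 20 mm above its underside; z up out of the teeth; the teeth face its -x. In the heap, may be absent.
- cast7_center (a point): plaster dental cast, a round base 60 mm across and 32 mm high with a horseshoe of teeth on top, 40 mm high in all, about 70 g; the point is its centre, 20 mm above its underside; z up out of the teeth; the teeth face its -x. Stands alone on the bench beside the tray, may be absent.
- cast8_center (a point): plaster dental cast, a round base 60 mm across and 32 mm high with a horseshoe of teeth on top, 40 mm high in all, about 70 g; the point is its centre, 20 mm above its underside; z up out of the teeth; the teeth face its -x. Stands alone on the bench beside the tray, may be absent.
- mixing_bowl: green rubber-like mixing bowl, 120 mm across and 70 mm high, a bystander; origin at the centre of its underside
- bottle: amber glass bottle, 64 mm across and 150 mm high, a bystander; origin at the centre of its underside
- jar: white lidded jar, 76 mm across and 80 mm high, a bystander; origin at the centre of its underside
Things that resemble listed ones, but are neither listed nor needed, are in the scene too. Leave any blue or yellow look-alike of the part that bears cast6_center alone.

How it is judged:
On the way, in this order (a step that is already met when the one before it is completed fails the run):
1. all the casts stand in one layer on the tray, apart from one another (z of cast1_center in the frame of tray between 0.019 and 0.029 m and angle between each of cast1_center, cast2_center, cast3_center, cast4_center, cast5_center, cast6_center, cast7_center, cast8_center's own z axis and vertical below 0.12 rad and x of cast1_center in the frame of tray between -0.075 and 0.075 m and y of cast1_center in the frame of tray between -0.175 and 0.175 m and z of cast2_center in the frame of tray between 0.019 and 0.029 m and x of cast2_center in the frame of tray between -0.075 and 0.075 m and y of cast2_center in the frame of tray between -0.175 and 0.175 m and z of cast3_center in the frame of tray between 0.019 and 0.029 m and x of cast3_center in the frame of tray between -0.075 and 0.075 m and y of cast3_center in the frame of tray between -0.175 and 0.175 m and z of cast4_center in the frame of tray between 0.019 and 0.029 m and x of cast4_center in the frame of tray between -0.075 and 0.075 m and y of cast4_center in the frame of tray between -0.175 and 0.175 m and z of cast5_center in the frame of tray between 0.019 and 0.029 m and x of cast5_center in the frame of tray between -0.075 and 0.075 m and y of cast5_center in the frame of tray between -0.175 and 0.175 m and z of cast6_center in the frame of tray between 0.019 and 0.029 m and x of cast6_center in the frame of tray between -0.075 and 0.075 m and y of cast6_center in the frame of tray between -0.175 and 0.175 m and z of cast7_center in the frame of tray between 0.019 and 0.029 m and x of cast7_center in the frame of tray between -0.075 and 0.075 m and y of cast7_center in the frame of tray between -0.175 and 0.175 m and z of cast8_center in the frame of tray between 0.019 and 0.029 m and x of cast8_center in the frame of tray between -0.075 and 0.075 m and y of cast8_center in the frame of tray between -0.175 and 0.175 m and horizontal distance between cast1_center and cast2_center above 0.074 m and horizontal distance between each of cast1_center, cast2_center and cast3_center above 0.074 m and horizontal distance between each of cast1_center, cast2_center, cast3_center and cast4_center above 0.074 m and horizontal distance between each of cast1_center, cast2_center, cast3_center, cast4_center and cast5_center above 0.074 m and horizontal distance between each of cast1_center, cast2_center, cast3_center, cast4_center, cast5_center and cast6_center above 0.074 m and horizontal distance between each of cast1_center, cast2_center, cast3_center, cast4_center, cast5_center, cast6_center and cast7_center above 0.074 m and horizontal distance between each of cast1_center, cast2_center, cast3_center, cast4_center, cast5_center, cast6_center, cast7_center and cast8_center above 0.074 m), for 0.2 s.
2. the tray is fully home under the shelf (x of tray in the frame of shelf above 0.089 m and y of tray in the frame of shelf between -0.05 and 0.05 m and angle between the x axis of tray and the x axis of shelf, either way round below 0.08 rad and height (world z) of tray below 0.006 m and angle between tray's own z axis and vertical below 0.04 rad), for 0.2 s.
At the end, for the whole second after the job is handed in: Every cast present stands flat on the tray's floor, centre within 75 mm (x) and 175 mm (y) of the tray's centre, 74 mm or more from any other cast's centre; the tray lies under the shelf within 11 mm of the back stop, within 50 mm of the middle, square within 0.08 rad, at rest (all of step 1 and all of step 2 and linear speed of tray below 0.01 m/s); the robot touches nothing.
It fails at once if the glass top or its front edge is touched by the tray, a cast or the robot (contact force between glass_top and the fingers above 1 N or contact force between glass_top and the arm above 1 N or contact force between glass_top and tray above 1 N or contact force between glass_top and cast1 above 1 N or contact force between glass_top and cast2 above 1 N or contact force between glass_top and cast3 above 1 N or contact force between glass_top and cast4 above 1 N or contact force between glass_top and cast5 above 1 N or contact force between glass_top and cast6 above 1 N or contact force between glass_top and cast7 above 1 N or contact force between glass_top and cast8 above 1 N).
It fails at once if the bowl, the bottle or the jar is shoved or toppled (distance of any of mixing_bowl, bottle, jar from where it was at the start of the episode above 0.025 m or angle between any of mixing_bowl, bottle, jar's own z axis and vertical above 0.4 rad).
Of cast4, cast5, cast6, cast7, cast8 only 3 to 5 are there at a start; the rules pass over those that are not, and their reading is None.
At some moment in a run one of tray, cast4, cast7, cast8 may be knocked a few centimetres aside while the robot is not near it.
It also fails if it takes over 210 s, if anything falls off the work surface, if the arm or the gripper's body presses on something with over 40 N, if the wrist force passes 120 N, or if a joint passes its speed limit or range.

## Robot

A 7-joint arm with a two-finger parallel gripper is mounted at the origin on the work surface. World frame = base frame: x ahead of the robot, y to its left, z up, the work surface at z = 0. Lengths are in m, angles in rad, forces in N, time in s.
With the tool pointing down it reaches from about 0.425 to 0.925 m from the base axis. Payload 6.8 kg.
Tool frame: the origin (TCP) lies between the finger pads; the fingertips stand 14 mm ahead of it and the grasp point (between the pads) lies 5 mm behind it; z points along the fingers, y is the line along which they close (so a half turn about z gives the same grasp; the last joint's range is limited). The gripper opens to 85 mm and grips with 20 to 120 N. Pads are 22 mm wide; open, the fingers measure 114 mm over their backs; the gripper's body (76 mm by 85 mm) begins 54 mm behind the grasp point. The pads swing forward as they close: fully open they stand 13 mm farther back than shut.
Start: joints at [-1.31, 0.477, 0.022, 1.555, -0.011, 1.109, -0.083], TCP at [0.243, 0.63, 0.245] pointing down, gripper open.
Joint ranges: [-2.96, 2.96], [-0.34, 2.1], [-1.41, 1.46], [0.24, 2.44], [-1.37, 4.51], [0.17, 1.92], [-2.96, 2.96]. Speed limits (rad/s): [2.39, 2.39, 3.14, 3.14, 3.14, 3.14, 3.14].

## Interface

Orientations are given as a rotation vector (axis times angle).
In Python, from bench import r, eyes, ticket gives the robot as it stands. The module is installed in compiled form; this text tells all that it offers.
- The arm moves only by the tool arm_command, never from a script. Its argument "plan" is text: rows parted by semicolons, each of 4 numbers parted by spaces: the shift along the tool's x, y, z in m, then the turn about the tool's z in degrees. In form: tx ty tz yaw; .... A call has 1 to 20 rows; each row shifts and turns the commanded pose from where the row before left it, along the tool's axes as they then stand; what a row does not reach is not made up. A row lasts 1/8 s, in which the tool goes at most 62.5 mm and 10.7 degrees, less where a joint would pass 70% of its speed; a pose out of reach is approached as far as the arm can. A call is refused whole if a number of a shift passes 0.0625 or a number of a turn 10.7, either way. A call with a gripper value outside its range is refused whole. "hand" is the closure, from -1 (fully open) to 1 (shut), set as the call begins (left out, the last holds). The fingers move at their own pace and stop on an object; "grip_force" is the grip in N (left out, the last holds). Time passes only in rows, so rows that do not move let the fingers close. It gives the time, the measured TCP pose, the force, the opening and the grip force at its end, in the units of the state.
- r.get_obs(): the state, without advancing time (a new reading comes with each control period).
- eyes.grab_frame(name): name is "scene" or "top"; returns (picture, depth): 480x640x3 uint8, red, green, blue; 480x640 float32, m along the optical axis (not along the pixel's ray), 0 where there is no reading.
- eyes.calibration(name): a dict with "fov_y" (degrees; the focal length in pixels is half the picture's height over the tangent of half this angle, whatever the lens; pixels are square), "cx", "cy" (the principal point, pixels), "k1" (the pictures are not rectified: a ray, as slopes to the right and down, at radius r is drawn at 1 + k1 r^2 times it, then the intrinsics apply), "origin" and "attitude" of the camera in the world. Camera axes: x right, y up, looking along -z (the intrinsics and any distortion apply to the point x, -y, -z); pixel columns grow to the right and rows downward; lengths in m; the calibration is good to about 2 mm. A picture is of the moment at which its call begins. calibration takes no time and is no camera call.
- ticket.hand_in(): hands the job in; it is judged then, once.
The state is a dict: "clock": time; "joints": joint angles; "qvel": joint speeds; "tau": joint torques, N m; "tcp_pos": TCP position; "orientation": TCP orientation; "contact_force": force on the tool from outside, world axes, zero at the start; "moment": the same for the moment, N m; "grip_width": finger opening in m; "gripper_force": force on a finger pad.
Only numpy, scipy, OpenCV 4.12 (cv2) and the standard library are available. Lean on these libraries where they do the work, as an engineer would, in place of code of your own. Each camera call takes 0.05 s, during which the arm holds its last target. There are 200 camera calls.

## Working session

There is one attempt and no reset: what is moved stays moved. The work goes in short steps, Python scripts to look and compute and a tool call to move; the robot and the scene stay as the last step left them, time stands still between calls to the robot, and variables do not carry over. Pictures are saved under pics/ and viewed, at most 14 in all, crops included, and the job is handed in when it is done.

Besides the shell and the picture viewer there is one more tool, called after "Emit:" by a JSON object that holds its "method" and its "body". arm_command: Moves the arm, as the interface text tells. Its arguments: {"type":"object","properties":{"plan":{"type":"string"},"hand":{"type":"number"},"grip_force":{"type":"number"}},"required":["plan"]}

```bash
mkdir -p pics
cat > h.py <<'E'
import numpy as np, cv2
from scipy.spatial.transform import Rotation as R
from bench import r, eyes, ticket
def cal(n):
    c=eyes.calibration(n); f=240/np.tan(np.radians(c['fov_y'])/2)
    a=np.array(c['attitude'],float)
    M=R.from_rotvec(a).as_matrix() if a.shape==(3,) else (a if a.shape==(3,3) else R.from_quat(a).as_matrix())
    return c,f,M
def cloud(n):
    """picture, HxWx3 world points (nan where no depth)"""
    p,d=eyes.grab_frame(n); c,f,M=cal(n)
    v,u=np.mgrid[0:480,0:640].astype(float)
    K=np.array([[f,0,c['cx']],[0,f,c['cy']],[0,0,1]])
    s=cv2.undistortPoints(np.stack([u.ravel(),v.ravel()],1)[:,None],K,np.array([c['k1'],0,0,0.]))[:,0].reshape(480,640,2)
    P=np.stack([s[...,0]*d,-s[...,1]*d,-d],-1)@M.T+np.array(c['origin'])
    P[d==0]=np.nan
    return p,P
def save(n,img): cv2.imwrite('pics/'+n,cv2.cvtColor(img,cv2.COLOR_RGB2BGR))
E
python3 - <<'E'
from h import *
for n in('top','scene'):
    print(eyes.calibration(n)); p,P=cloud(n); save(n+'0.png',p); np.savez('/tmp/%s0.npz'%n,p=p,P=P)
o=r.get_obs(); print(o)
E
```

```text
{'fov_y': 43.31595461990038, 'cx': 323.22214124159535, 'cy': 231.93194114422283, 'k1': -0.19779970279324965, 'origin': array([0.28866111, 0.00335646, 1.57599001]), 'attitude': array([ 0.14008871, -0.14209714, -1.58486889])}
{'fov_y': 57.82422133611862, 'cx': 327.5521952610726, 'cy': 241.00790955670553, 'k1': -0.09284161804381384, 'origin': array([ 1.2297164 , -0.40885511,  0.88812497]), 'attitude': array([0.6828878 , 0.39977695, 0.97885655])}
{'clock': 0.1, 'joints': array([-1.31007949,  0.4777163 ,  0.02233431,  1.55634087, -0.01148659,
        1.10930032, -0.08309689]), 'qvel': array([-0.00023491, -0.00359068,  0.00097816, -0.00232743,  0.00079162,
        0.00041859,  0.00197692]), 'tau': array([ 4.79467475e-03, -5.97764039e+01,  1.61394093e+00, -2.81954849e+01,
        1.28657019e-02,  4.94382286e-03,  8.18118053e-06]), 'tcp_pos': array([0.24317025, 0.62913455, 0.24442847]), 'orientation': array([-5.75969429e-01, -3.08816472e+00,  2.55616519e-03]), 'contact_force': array([0.8342462 , 0.24776423, 0.75542419]), 'moment': array([-0.01112228,  0.00906564,  0.02088055]), 'gripper_force': 0.0, 'grip_width': 0.08547050554395984}
```

View pics/top0.png

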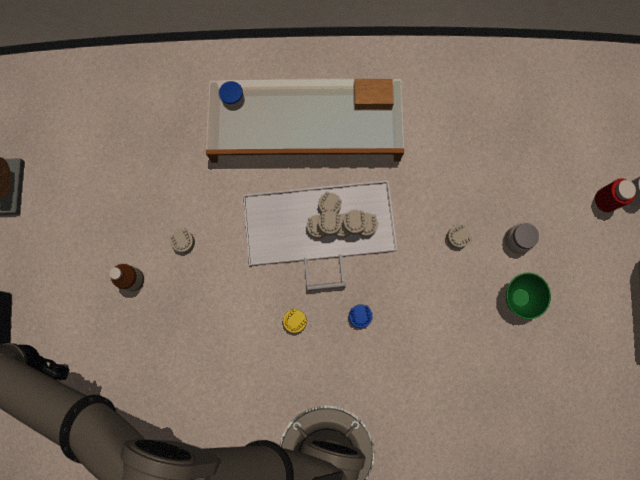

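View pics/scene0.png

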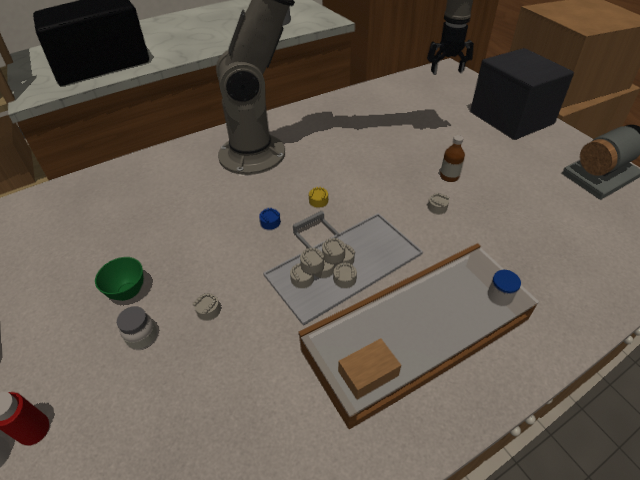

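The top view has the tray at (320,223) with its handle at (325,285), and the heap at about (340,215). Strays stand at (182,241) and (459,237). The yellow (295,321) and blue (360,316) discs are look-alikes and must be left alone. Next I measure.

Run:
```python
from h import *
t=np.load('/tmp/top0.npz'); p,P=t['p'],t['P']
for u,v in [(244,194),(389,183),(397,250),(250,265),(208,154),(403,154),(182,241),(459,237),(325,286),(306,290),(345,287),(330,204),(330,222),(316,226),(354,222),(370,224),(343,232),(124,275),(522,238),(528,296),(280,225),(295,321),(360,316)]:
    q=P[v-1:v+2,u-1:u+2].reshape(-1,3); print((u,v),np.nanmedian(q,0).round(3), np.nanmax(q[:,2]).round(3))
Z=P[...,2]
c=cv2.resize(p[180:275,235:405],None,fx=4.6,fy=4.6,interpolation=cv2.INTER_CUBIC); 
h=np.clip(np.nan_to_num(Z[190:245,300:385])*2400,0,255).astype(np.uint8)
h=cv2.applyColorMap(cv2.resize(h,None,fx=7,fy=5,interpolation=cv2.INTER_NEAREST),cv2.COLORMAP_JET)
s=np.load('/tmp/scene0.npz')['p'][230:295,280:365]
s=cv2.resize(s,None,fx=7,fy=5,interpolation=cv2.INTER_CUBIC)
out=np.zeros((580,800,3),np.uint8)
cc=cv2.resize(p[190:245,300:385],None,fx=4.7,fy=5,interpolation=cv2.INTER_CUBIC); out[:275,:399]=cc[:275,:399]
hh=cv2.resize(h[:,:,::-1],(400,275)); out[:275,400:]=hh
s2=cv2.resize(s,(400,300)); out[278:578,:400]=s2
save('heap.png',out)
```

```text
(244, 194) [0.682 0.21  0.002] 0.017
(389, 183) [ 0.705 -0.181  0.001] 0.006
(397, 250) [ 0.522 -0.196 -0.   ] 0.018
(250, 265) [0.489 0.193 0.004] 0.016
(208, 154) [0.773 0.295 0.078] 0.094
(403, 154) [ 0.782 -0.223  0.006] 0.079
(182, 241) [0.551 0.371 0.033] 0.036
(459, 237) [ 0.548 -0.356  0.032] 0.038
(325, 286) [ 0.427 -0.003  0.04 ] 0.045
(306, 290) [ 0.42   0.046 -0.001] 0.038
(345, 287) [ 0.427 -0.055 -0.   ] 0.033
(330, 204) [ 0.641 -0.02   0.035] 0.04
(330, 222) [ 0.586 -0.019  0.077] 0.08
(316, 226) [0.583 0.017 0.037] 0.041
(354, 222) [ 0.585 -0.08   0.075] 0.081
(370, 224) [ 0.586 -0.123  0.036] 0.041
(343, 232) [ 0.566 -0.052  0.038] 0.046
(124, 275) [0.453 0.494 0.121] 0.129
(522, 238) [ 0.535 -0.511  0.079] 0.086
(528, 296) [ 0.39  -0.544  0.006] 0.01
(280, 225) [0.595 0.113 0.006] 0.011
(295, 321) [0.34  0.075 0.035] 0.037
(360, 316) [ 0.349 -0.09   0.03 ] 0.038
```

View pics/heap.png

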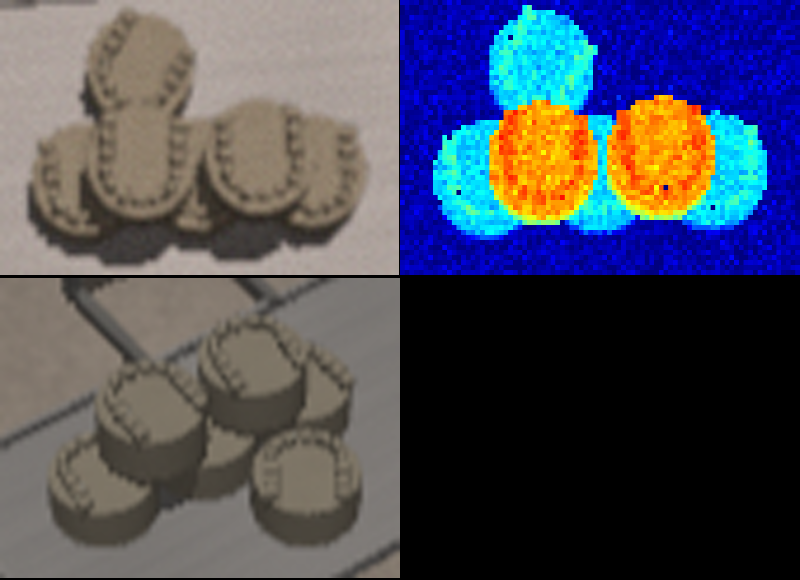

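```bash
cat >> h.py <<'E'
def ray(n,u,v,z):
    c,f,M=cal(n); K=np.array([[f,0,c['cx']],[0,f,c['cy']],[0,0,1]])
    s=cv2.undistortPoints(np.array([[[u,v]]],float),K,np.array([c['k1'],0,0,0.]))[0,0]
    d=M@np.array([s[0],-s[1],-1]); o=np.array(c['origin']); return o+d*(z-o[2])/d[2]
def ortho(p,P0,z,x0=.38,x1=.92,y0=-.3,y1=.34,k=1000):
    """top picture resampled on the plane z; row = (x1-x)*k, col = (y1-y)*k"""
    c,f,M=cal('top'); X,Y=np.meshgrid(np.arange(x1,x0,-1/k),np.arange(y1,y0,-1/k),indexing='ij')
    W=np.stack([X,Y,np.full_like(X,z)],-1)-np.array(c['origin']); q=W@M
    a,b=q[...,0]/-q[...,2],-q[...,1]/-q[...,2]; g=1+c['k1']*(a*a+b*b)
    return cv2.remap(p,(f*a*g+c['cx']).astype(np.float32),(f*b*g+c['cy']).astype(np.float32),cv2.INTER_CUBIC)
def tcp():
    o=r.get_obs(); m=R.from_rotvec(o['orientation']).as_matrix(); return o,m
E
python3 - <<'E'
from h import *
t=np.load('/tmp/top0.npz'); p,P=t['p'],t['P']
save('ortho0.png',ortho(p,P,0.012))
for n in range(1):
  for lo,hi in ((.066,.10),(.026,.055)):
    m=((P[...,2]>lo)&(P[...,2]<hi)).astype(np.uint8); m[:180]=0; m[305:]=0; m[:,:140]=0;m[:,480:]=0
    k,L,st,ce=cv2.connectedComponentsWithStats(m)
    for i in range(1,k):
        if st[i,4]>30: q=P[L==i]; print(lo,st[i],q.mean(0).round(3),q.min(0).round(3),q.max(0).round(3))
E
```

```text
0.066 [344 209  23  24 436] [ 0.588 -0.082  0.078] [ 0.559 -0.111  0.066] [ 0.619 -0.054  0.091]
0.066 [319 210  23  24 441] [ 0.587 -0.019  0.078] [ 0.557 -0.047  0.066] [0.618 0.009 0.092]
0.026 [319 191  23  21 367] [ 0.647 -0.019  0.038] [ 0.622 -0.049  0.027] [0.676 0.009 0.052]
0.026 [336 213  14  23 125] [ 0.579 -0.051  0.038] [ 0.558 -0.068  0.026] [ 0.617 -0.034  0.054]
0.026 [360 212  18  24 246] [ 0.585 -0.123  0.038] [ 0.559 -0.142  0.026] [ 0.62  -0.097  0.053]
0.026 [307 214  20  23 263] [0.583 0.021 0.038] [ 0.556 -0.008  0.026] [0.617 0.041 0.055]
0.026 [449 225  23  23 380] [ 0.552 -0.357  0.034] [ 0.523 -0.387  0.026] [ 0.581 -0.329  0.048]
0.026 [170 229  24  23 388] [0.553 0.37  0.035] [0.524 0.341 0.026] [0.583 0.399 0.047]
0.026 [307 282  39   8 195] [ 0.428 -0.006  0.039] [ 0.42  -0.055  0.028] [0.437 0.043 0.048]
```

View pics/ortho0.png

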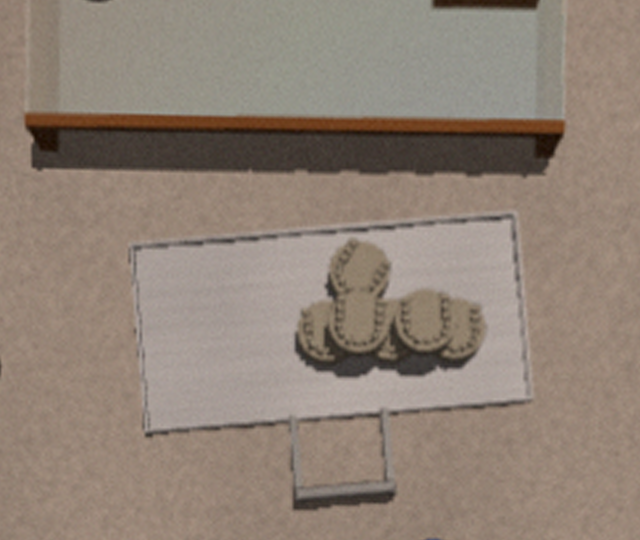

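Emit:
{"method": "arm_command", "body": {"plan": "0 0 0 10.7;0 0 0 10.7;0 0 0 10.7;0 0 0 10.7;0 0 0 10.7;0 0 0 10.7;-.048 .021 .006 0;-.048 .021 .006 0;-.048 .021 .006 0;-.048 .021 .006 0;-.048 .021 .006 0;-.048 .021 .006 0;-.048 .021 .006 0;-.048 .021 .006 0;-.048 .021 .006 0;-.048 .021 .006 0;-.048 .021 .006 0;-.048 .021 .006 0;-.048 .021 .006 0;0 0 0 0", "hand": -1, "grip_force": 25}}

```text
clock: 2.6
tcp_pos: [0.5671, 0.0247, 0.1669]
orientation: [2.137, 2.301, -0.003]
contact_force: [-0.1, -0.5, -0.8]
grip_width: 0.0854
gripper_force: 0.0
```

```bash
cat > go.py <<'E'
import sys
from h import *
# usage: go.py x y z : remaining shift in tool axes to a world point
o,m=tcp(); d=np.array([float(a) for a in sys.argv[1:4]])-o['tcp_pos']
print('t',round(o['clock'],2),'shift',(m.T@d).round(4),'yaw y-axis deg',np.degrees(np.arctan2(m[1,1],m[0,1])).round(2),'grip',round(o['grip_width'],4),o['contact_force'].round(1))
E
python3 go.py .587 -.019 .066
```

```text
t 2.6 shift [-0.0447  0.0167  0.101 ] yaw y-axis deg 4.23 grip 0.0854 [-0.1 -0.5 -0.8]
```

Emit:
{"method": "arm_command", "body": {"plan": "-.045 .0167 .02 0;0 0 .04 0;0 0 .03 0;0 0 .011 0;0 0 0 0"}}

```text
clock: 3.22
tcp_pos: [0.5862, -0.0128, 0.0661]
orientation: [-2.127, -2.31, 0.001]
contact_force: [0.5, -0.2, 0.8]
grip_width: 0.0854
gripper_force: 0.0
```

Emit:
{"method": "arm_command", "body": {"plan": "0 0 0 0;0 0 0 0;0 0 0 0;0 0 0 0;0 0 -.02 0;0 0 -.03 0;0 0 -.02 0;0 0 0 0", "hand": 1}}

```text
clock: 4.22
tcp_pos: [0.5881, -0.0137, 0.139]
orientation: [2.127, 2.308, 0.006]
contact_force: [-1.2, -0.3, -0.9]
grip_width: 0.0592
gripper_force: 27.3
```

```bash
python3 go.py .632 .162 .030
```

```text
t 4.22 shift [0.1715 0.0575 0.1093] yaw y-axis deg 4.66 grip 0.0592 [-1.2 -0.3 -0.9]
```

Emit:
{"method": "arm_command", "body": {"plan": ".035 .0115 0 0;.035 .0115 0 0;.035 .0115 0 0;.035 .0115 0 0;.035 .0115 0 0;0 0 .03 0;0 0 .03 0;0 0 .025 0;0 0 .017 0;0 0 .008 0;0 0 0 0;0 0 0 0"}}

```text
clock: 5.72
tcp_pos: [0.6292, 0.1656, 0.027]
orientation: [-2.129, -2.309, 0.001]
contact_force: [-3.9, -1.3, 6.1]
grip_width: 0.0591
gripper_force: 29.0
```

Emit:
{"method": "arm_command", "body": {"plan": "0 0 0 0;0 0 0 0;0 0 0 0;0 0 -.03 0;0 0 -.04 0;0 0 -.04 0;0 0 -.01 0", "hand": -1}}

```text
clock: 6.6
tcp_pos: [0.6314, 0.1657, 0.1493]
orientation: [2.128, 2.308, 0.007]
contact_force: [1.1, -0.6, -1.1]
grip_width: 0.0852
gripper_force: 0.0
```

```bash
python3 go.py .588 -.082 .066
```

```text
t 6.6 shift [-0.2435 -0.0637  0.0826] yaw y-axis deg 4.65 grip 0.0852 [ 1.1 -0.6 -1.1]
```

Emit:
{"method": "arm_command", "body": {"plan": "-.0305 -.008 0 0;-.0305 -.008 0 0;-.0305 -.008 0 0;-.0305 -.008 0 0;-.0305 -.008 0 0;-.0305 -.008 0 0;-.0305 -.008 0 0;-.0305 -.008 0 0;0 0 .03 0;0 0 .03 0;0 0 .017 0;0 0 .005 0;0 0 0 0"}}

```text
clock: 8.22
tcp_pos: [0.5859, -0.0829, 0.0645]
orientation: [2.129, 2.31, 0.0]
contact_force: [0.2, -0.3, -0.2]
grip_width: 0.0851
gripper_force: 0.0
```

Emit:
{"method": "arm_command", "body": {"plan": "0 0 0 0;0 0 0 0;0 0 0 0;0 0 0 0;0 0 -.02 0;0 0 -.03 0;0 0 -.02 0;0 0 0 0", "hand": 1}}

```text
clock: 9.22
tcp_pos: [0.587, -0.0831, 0.1368]
orientation: [2.127, 2.308, 0.005]
contact_force: [0.4, -1.2, -1.1]
grip_width: 0.0592
gripper_force: 27.3
```

```bash
python3 go.py .538 .155 .0275
```

```text
t 9.22 shift [ 0.2413 -0.03    0.1091] yaw y-axis deg 4.66 grip 0.0592 [ 0.4 -1.2 -1.1]
```

Emit:
{"method": "arm_command", "body": {"plan": ".0302 -.0038 0 0;.0302 -.0038 0 0;.0302 -.0038 0 0;.0302 -.0038 0 0;.0302 -.0038 0 0;.0302 -.0038 0 0;.0302 -.0038 0 0;.0302 -.0038 0 0;0 0 .03 0;0 0 .03 0;0 0 .027 0;0 0 .017 0;0 0 .006 0;0 0 0 0;0 0 0 0"}}

```text
clock: 11.1
tcp_pos: [0.5353, 0.1554, 0.0248]
orientation: [-2.129, -2.309, 0.001]
contact_force: [-4.2, -0.5, 5.1]
grip_width: 0.0587
gripper_force: 28.7
```

Emit:
{"method": "arm_command", "body": {"plan": "0 0 0 0;0 0 0 0;0 0 0 0;0 0 -.03 0;0 0 -.04 0;0 0 -.05 0;-.03 0 -.03 0;-.03 0 -.03 0;-.03 0 0 0;0 0 0 0", "hand": -1}}

```text
clock: 12.35
tcp_pos: [0.5433, 0.0629, 0.2049]
orientation: [2.134, 2.304, 0.001]
contact_force: [0.5, 0.6, -0.4]
grip_width: 0.0851
gripper_force: 0.0
```

```bash
cat > look.py <<'E'
import sys
from h import *
p,P=cloud('top'); np.savez('/tmp/last.npz',p=p,P=P); save(sys.argv[1],ortho(p,P,0.036))
m=((P[...,2]>.026)&(P[...,2]<.056)&(P[...,0]>.45)&(P[...,0]<.72)&(abs(P[...,1])<.42)).astype(np.uint8)
k,L,st,ce=cv2.connectedComponentsWithStats(m)
for i in range(1,k):
    if st[i,4]>60: q=P[L==i]; print(st[i],q.mean(0).round(3))
o,_=tcp(); print(o['tcp_pos'].round(3),o['clock'])
E
python3 look.py l1.png
```

```text
[319 191  23  24 413] [ 0.644 -0.019  0.038]
[250 200  10  22 156] [0.628 0.175 0.039]
[331 213  23  23 419] [ 0.587 -0.05   0.038]
[355 212  23  24 419] [ 0.588 -0.113  0.038]
[313 214  17  23 328] [0.585 0.006 0.038]
[448 225  24  22 381] [ 0.551 -0.357  0.034]
[170 229  24  23 389] [0.553 0.37  0.035]
[252 234   9  23 145] [0.537 0.172 0.039]
[0.543 0.065 0.204] 12.4
```

View pics/l1.png

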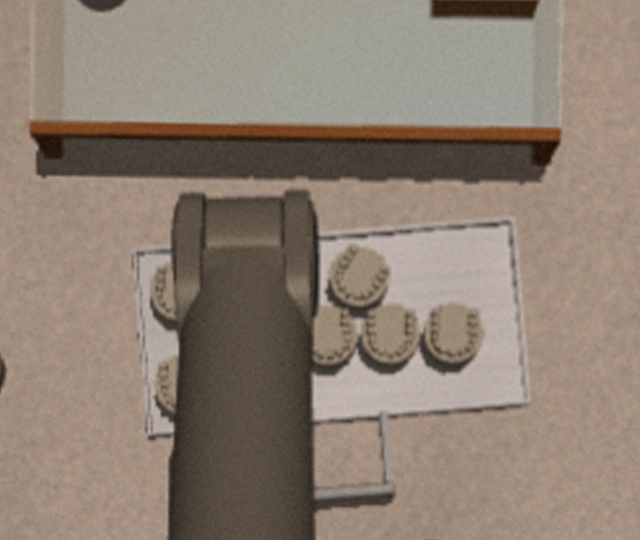

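```bash
python3 go.py .588 -.113 .026
```

```text
t 12.4 shift [-0.1809  0.0307  0.1784] yaw y-axis deg 4.54 grip 0.0853 [ 0.1  0.6 -0.3]
```

Emit:
{"method": "arm_command", "body": {"plan": "-.0302 .005 .015 0;-.0302 .005 .015 0;-.0302 .005 .015 0;-.0302 .005 .015 0;-.0302 .005 .015 0;-.0302 .005 .015 0;0 0 .035 0;0 0 .03 0;0 0 .015 0;0 0 .008 0;0 0 0 0"}}

```text
clock: 13.78
tcp_pos: [0.5879, -0.1121, 0.0264]
orientation: [-2.129, -2.311, -0.0]
contact_force: [0.5, -0.7, 1.0]
grip_width: 0.0853
gripper_force: 0.0
```

Emit:
{"method": "arm_command", "body": {"plan": "0 0 0 0;0 0 0 0;0 0 0 0;0 0 0 0;0 0 -.03 0;0 0 -.04 0;0 0 0 0", "hand": 1}}

```text
clock: 14.65
tcp_pos: [0.5899, -0.113, 0.0995]
orientation: [2.126, 2.306, 0.006]
contact_force: [0.2, 0.3, -0.9]
grip_width: 0.059
gripper_force: 27.8
```

```bash
python3 go.py .562 -.144 .028
```

```text
t 14.65 shift [-0.0286 -0.0308  0.0713] yaw y-axis deg 4.65 grip 0.059 [ 0.2  0.3 -0.9]
```

Emit:
{"method": "arm_command", "body": {"plan": "-.0143 -.0152 0 0;-.0143 -.0152 0 0;0 0 .03 0;0 0 .025 0;0 0 .013 0;0 0 .004 0;0 0 0 0;0 0 0 0"}}

```text
clock: 15.65
tcp_pos: [0.5569, -0.1447, 0.0253]
orientation: [-2.129, -2.305, 0.003]
contact_force: [-8.8, 1.3, 17.9]
grip_width: 0.0592
gripper_force: 31.9
```

Emit:
{"method": "arm_command", "body": {"plan": "0 0 0 0;0 0 0 0;0 0 0 0;0 0 -.03 0;0 0 -.04 0;0 0 -.03 0;0 0 0 0", "hand": -1}}

```text
clock: 16.52
tcp_pos: [0.5613, -0.1439, 0.1265]
orientation: [2.127, 2.307, 0.004]
contact_force: [0.2, 0.2, -0.3]
grip_width: 0.0852
gripper_force: 0.0
```

```bash
python3 go.py .551 -.357 .022
```

```text
t 16.52 shift [-0.2115 -0.0281  0.1045] yaw y-axis deg 4.67 grip 0.0852 [ 0.2  0.2 -0.3]
```

Emit:
{"method": "arm_command", "body": {"plan": "-.0302 -.004 0 0;-.0302 -.004 0 0;-.0302 -.004 0 0;-.0302 -.004 0 0;-.0302 -.004 0 0;-.0302 -.004 0 0;-.0302 -.004 0 0;0 0 .035 0;0 0 .035 0;0 0 .025 0;0 0 .009 0;0 0 0 0"}}

```text
clock: 18.02
tcp_pos: [0.5485, -0.3562, 0.0195]
orientation: [-2.128, -2.309, 0.001]
contact_force: [-0.0, 0.2, -0.0]
grip_width: 0.0858
gripper_force: 0.0
```

Emit:
{"method": "arm_command", "body": {"plan": "0 0 0 0;0 0 0 0;0 0 0 0;0 0 0 0;0 0 -.04 0;0 0 -.06 0;0 0 0 0;0 0 0 0", "hand": 1}}

```text
clock: 19.02
tcp_pos: [0.5489, -0.3559, 0.1202]
orientation: [-2.129, -2.31, -0.001]
contact_force: [-0.9, -0.2, -1.7]
grip_width: 0.0588
gripper_force: 27.6
```

```bash
python3 go.py .656 -.137 .029
```

```text
t 19.02 shift [0.2094 0.1246 0.0914] yaw y-axis deg 4.69 grip 0.0588 [-0.9 -0.2 -1.7]
```

Emit:
{"method": "arm_command", "body": {"plan": ".03 .0178 0 0;.03 .0178 0 0;.03 .0178 0 0;.03 .0178 0 0;.03 .0178 0 0;.03 .0178 0 0;.03 .0178 0 0;0 0 .035 0;0 0 .03 0;0 0 .02 0;0 0 .0075 0;0 0 0 0;0 0 0 0"}}

```text
clock: 20.65
tcp_pos: [0.6568, -0.1373, 0.0286]
orientation: [2.128, 2.309, 0.001]
contact_force: [0.2, 0.7, 0.4]
grip_width: 0.0595
gripper_force: 27.7
```

Emit:
{"method": "arm_command", "body": {"plan": "0 0 0 0;0 0 0 0;0 0 0 0;0 0 -.03 0;0 0 -.04 0;0 0 -.03 0;0 0 0 0", "hand": -1}}

```text
clock: 21.52
tcp_pos: [0.6578, -0.1375, 0.1307]
orientation: [2.126, 2.307, 0.005]
contact_force: [-0.5, -0.6, 0.1]
grip_width: 0.0856
gripper_force: 0.0
```

```bash
python3 go.py .644 -.019 .029
```

```text
t 21.52 shift [ 0.1193 -0.0047  0.1016] yaw y-axis deg 4.66 grip 0.0856 [-0.5 -0.6  0.1]
```

```bash
python3 -c "
from h import *
print(tcp()[0]['joints'].round(2))"
```

```text
[-0.22  0.63  0.49  1.69 -0.36  0.91  0.49]
```

Emit:
{"method": "arm_command", "body": {"plan": "0 0 0 10.5;0 0 0 10.5;0 0 0 10.5;0 0 0 10.5;0 0 0 10.5;0 0 0 10.5;0 0 0 10.5;0 0 0 10.5;.002 -.03 0 0;.002 -.03 0 0;.002 -.03 0 0;.002 -.029 0 0;0 0 0 0"}}

```text
clock: 23.15
tcp_pos: [0.6413, -0.0149, 0.1262]
orientation: [-3.126, -0.299, 0.003]
contact_force: [0.6, -0.9, -0.0]
grip_width: 0.0853
gripper_force: 0.0
```

```bash
python3 go.py .644 -.019 .028
```

```text
t 23.15 shift [0.002  0.0047 0.0982] yaw y-axis deg -79.06 grip 0.0853 [ 0.6 -0.9 -0. ]
```

Emit:
{"method": "arm_command", "body": {"plan": ".002 .0045 .03 0;0 0 .03 0;0 0 .028 0;0 0 .009 0;0 0 0 0"}}

```text
clock: 23.78
tcp_pos: [0.6444, -0.0234, 0.0305]
orientation: [3.128, 0.291, -0.002]
contact_force: [1.0, 0.2, 1.0]
grip_width: 0.0853
gripper_force: 0.0
```

Emit:
{"method": "arm_command", "body": {"plan": "0 0 0 0;0 0 0 0;0 0 0 0;0 0 0 0;0 0 -.01 0;.001 .0184 0 0;0 0 0 0;0 0 .009 0;0 0 0 0;0 0 0 0", "hand": 1}}

```text
clock: 25.02
tcp_pos: [0.649, -0.0404, 0.0313]
orientation: [3.128, 0.292, -0.0]
contact_force: [0.6, -0.5, 0.9]
grip_width: 0.0596
gripper_force: 27.8
```

Emit:
{"method": "arm_command", "body": {"plan": "0 0 0 0;0 0 0 0;0 0 0 0;0 0 -.03 0;0 0 -.04 0;0 0 -.04 0;0 0 0 -10.5;0 0 0 -10.5;0 0 0 -10.5;0 0 0 -10.5;0 0 0 -10.5;0 0 0 -10.5;0 0 0 -10.5;0 0 0 -10.5;0 0 0 0", "hand": -1}}

```text
clock: 26.9
tcp_pos: [0.6489, -0.0406, 0.1419]
orientation: [-2.131, -2.308, -0.001]
contact_force: [0.6, 0.7, 0.1]
grip_width: 0.0853
gripper_force: 0.0
```

```bash
python3 go.py .587 -.050 .028
```

```text
t 26.9 shift [-0.0045 -0.0625  0.1139] yaw y-axis deg 4.55 grip 0.0853 [0.6 0.7 0.1]
```

```bash
python3 go.py .587 .014 .028
```

```text
t 26.9 shift [ 0.0593 -0.0574  0.1139] yaw y-axis deg 4.55 grip 0.0853 [0.6 0.7 0.1]
```

Emit:
{"method": "arm_command", "body": {"plan": ".03 -.0287 0 0;.0295 -.0287 0 0;0 0 .035 0;0 0 .035 0;0 0 .03 0;0 0 .0125 0;0 0 0 0"}}

```text
clock: 27.78
tcp_pos: [0.5868, 0.014, 0.0289]
orientation: [-2.131, -2.308, 0.002]
contact_force: [0.4, -1.8, 0.0]
grip_width: 0.0853
gripper_force: 0.0
```

Emit:
{"method": "arm_command", "body": {"plan": "0 0 0 0;0 0 0 0;0 0 0 0;0 0 0 0;0 0 -.03 0;0 0 -.02 0;.022 -.0188 0 0;.022 -.0188 0 0;0 0 0 0;0 0 .03 0;0 0 .014 0;0 0 .0045 0;0 0 0 0;0 0 0 0", "hand": 1}}

```text
clock: 29.52
tcp_pos: [0.5466, 0.0548, 0.0313]
orientation: [2.129, 2.309, 0.001]
contact_force: [-0.2, -0.3, -1.1]
grip_width: 0.0588
gripper_force: 27.9
```

Emit:
{"method": "arm_command", "body": {"plan": "0 0 0 0;0 0 0 0;0 0 0 0;0 0 -.03 0;0 0 -.04 0;0 0 -.04 0;0 0 0 -10;0 0 0 -10;0 0 0 -10;0 0 0 -10;0 0 0 -10;0 0 0 -10;0 0 0 0", "hand": -1}}

```text
clock: 31.15
tcp_pos: [0.5459, 0.0548, 0.1408]
orientation: [-0.692, -3.064, -0.001]
contact_force: [0.1, -0.0, 0.4]
grip_width: 0.0855
gripper_force: 0.0
```

```bash
python3 go.py .587 -.05 .028; python3 look.py l2.png
```

```text
t 31.15 shift [-0.0821 -0.077   0.1128] yaw y-axis deg 64.56 grip 0.0855 [ 0.1 -0.   0.4]
[362 181  23  23 389] [ 0.671 -0.133  0.037]
[326 190  28  46 834] [ 0.617 -0.045  0.038]
[250 200  19  22 321] [0.628 0.165 0.038]
[368 223  23  24 423] [ 0.558 -0.146  0.038]
[170 229  24  23 390] [0.553 0.37  0.035]
[252 234  18  23 358] [0.536 0.16  0.038]
[0.546 0.055 0.141] 31.2
```

View pics/l2.png

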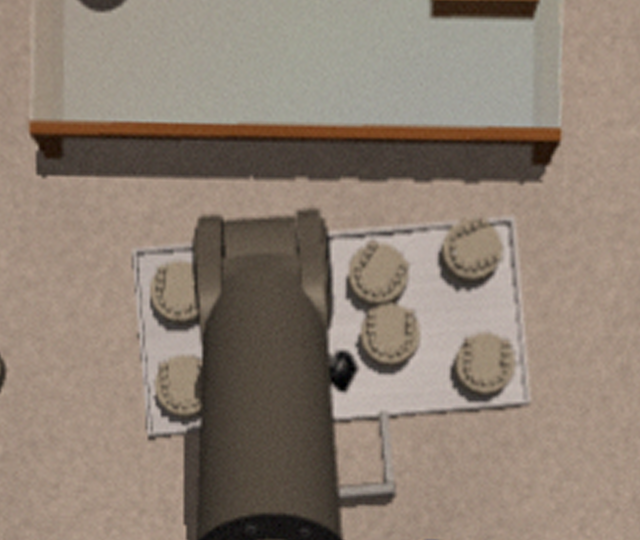

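Emit:
{"method": "arm_command", "body": {"plan": "-.0275 -.0257 0 0;-.0275 -.0257 0 0;-.027 -.0257 0 0;0 0 .035 0;0 0 .035 0;0 0 .03 0;0 0 .0115 0;0 0 0 0"}}

```text
clock: 32.2
tcp_pos: [0.5869, -0.0498, 0.029]
orientation: [-0.691, -3.064, 0.001]
contact_force: [-1.2, 0.0, 0.1]
grip_width: 0.0852
gripper_force: 0.0
```

Emit:
{"method": "arm_command", "body": {"plan": "0 0 0 0;0 0 0 0;0 0 0 0;0 0 0 0;0 0 -.01 0;.016 -.0048 0 0;.016 -.0048 0 0;0 0 0 0;0 0 .0085 0;0 0 0 0;0 0 0 0", "hand": 1}}

```text
clock: 33.58
tcp_pos: [0.555, -0.0448, 0.0308]
orientation: [0.689, 3.064, 0.0]
contact_force: [0.1, 0.4, -0.4]
grip_width: 0.0588
gripper_force: 28.3
```

Emit:
{"method": "arm_command", "body": {"plan": "0 0 0 0;0 0 0 0;0 0 0 0;0 0 -.03 0;0 0 -.04 0;0 0 -.03 0;0 0 0 10;0 0 0 10;0 0 0 10;0 0 0 10;0 0 0 10;0 0 0 10;0 0 0 0", "hand": -1}}

```text
clock: 35.2
tcp_pos: [0.5539, -0.0446, 0.1307]
orientation: [-2.127, -2.312, 0.001]
contact_force: [0.2, -0.3, -0.7]
grip_width: 0.0856
gripper_force: 0.0
```

```bash
python3 go.py .671 -.134 .030
```

```text
t 35.2 shift [-0.0988  0.1093  0.1006] yaw y-axis deg 4.77 grip 0.0856 [ 0.2 -0.3 -0.7]
```

Emit:
{"method": "arm_command", "body": {"plan": "-.025 .0274 0 0;-.025 .0274 0 0;-.025 .0274 0 0;-.024 .0274 0 0;0 0 .035 0;0 0 .03 0;0 0 .025 0;0 0 .0095 0;0 0 0 0"}}

```text
clock: 36.33
tcp_pos: [0.6712, -0.1346, 0.0311]
orientation: [-2.127, -2.311, 0.001]
contact_force: [0.8, 0.2, 0.3]
grip_width: 0.0854
gripper_force: 0.0
```

Emit:
{"method": "arm_command", "body": {"plan": "0 0 0 0;0 0 0 0;0 0 0 0;0 0 0 0;0 0 -.01 0;-.002 -.016 0 0;0 0 0 0;0 0 .0095 0;0 0 0 0;0 0 0 0", "hand": 1}}

```text
clock: 37.58
tcp_pos: [0.657, -0.1377, 0.032]
orientation: [2.127, 2.309, 0.002]
contact_force: [1.7, -0.9, 3.6]
grip_width: 0.0587
gripper_force: 28.9
```

Emit:
{"method": "arm_command", "body": {"plan": "0 0 0 0;0 0 0 0;0 0 0 0;0 0 -.03 0;0 0 -.04 0;0 0 -.04 0;0 0 0 0", "hand": -1}}

```text
clock: 38.45
tcp_pos: [0.6576, -0.1387, 0.1453]
orientation: [2.126, 2.306, 0.006]
contact_force: [0.4, -0.4, -0.6]
grip_width: 0.0854
gripper_force: 0.0
```

```bash
python3 go.py .553 .370 .023
```

```text
t 38.45 shift [ 0.5156 -0.0637  0.1213] yaw y-axis deg 4.65 grip 0.0854 [ 0.4 -0.4 -0.6]
```

Emit:
{"method": "arm_command", "body": {"plan": ".032 -.004 0 0;.032 -.004 0 0;.032 -.004 0 0;.032 -.004 0 0;.032 -.004 0 0;.032 -.004 0 0;.032 -.004 0 0;.032 -.004 0 0;.032 -.004 0 0;.032 -.004 0 0;.032 -.004 0 0;.032 -.004 0 0;.032 -.004 0 0;.032 -.004 0 0;.032 -.004 0 0;.032 -.004 0 0;0 0 0 0;0 0 0 0"}}

```text
clock: 40.7
tcp_pos: [0.5499, 0.3661, 0.141]
orientation: [2.129, 2.309, -0.003]
contact_force: [-0.9, 0.0, -0.2]
grip_width: 0.0856
gripper_force: 0.0
```

```bash
python3 go.py .553 .370 .023; python3 look.py l3.png
```

```text
t 40.7 shift [0.0038 0.0035 0.1179] yaw y-axis deg 4.65 grip 0.0856 [-0.9  0.  -0.2]
[363 187  23  22 390] [ 0.655 -0.136  0.038]
[326 190  23  24 411] [ 0.648 -0.039  0.038]
[250 200  23  22 405] [0.629 0.16  0.038]
[368 223  23  24 421] [ 0.558 -0.146  0.038]
[329 225  23  24 423] [ 0.555 -0.044  0.037]
[173 229  21  23 360] [0.553 0.367 0.034]
[291 229  24  23 421] [0.547 0.053 0.038]
[252 234  23  24 430] [0.536 0.155 0.038]
[0.55  0.366 0.141] 40.75
```

View pics/l3.png

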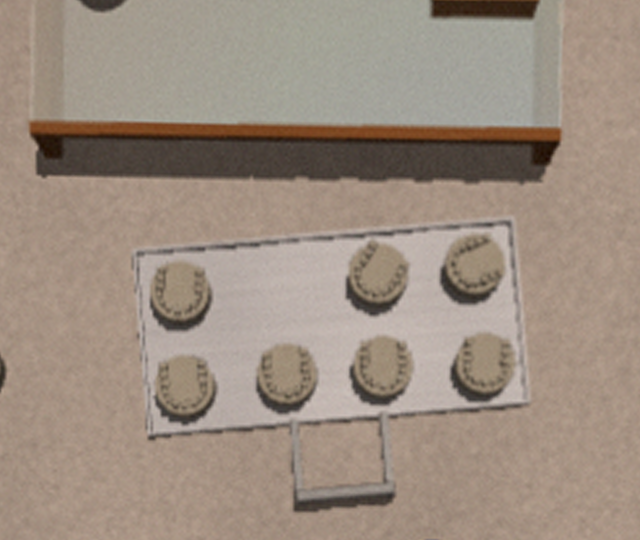

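Seven casts are well spread on the tray, and only the slot at (.640,.062) is empty. Now the last stray.

Emit:
{"method": "arm_command", "body": {"plan": ".0038 .0035 .03 0;0 0 .035 0;0 0 .03 0;0 0 .015 0;0 0 .007 0;0 0 0 0"}}

```text
clock: 41.5
tcp_pos: [0.5538, 0.3711, 0.0252]
orientation: [2.13, 2.309, 0.001]
contact_force: [-0.4, 0.7, 0.1]
grip_width: 0.0854
gripper_force: 0.0
```

Emit:
{"method": "arm_command", "body": {"plan": "0 0 0 0;0 0 0 0;0 0 0 0;0 0 0 0;0 0 -.04 0;0 0 -.05 0;0 0 0 0;0 0 0 0", "hand": 1}}

```text
clock: 42.5
tcp_pos: [0.5528, 0.3714, 0.1146]
orientation: [-2.128, -2.31, 0.0]
contact_force: [-1.0, -0.3, -0.7]
grip_width: 0.0588
gripper_force: 27.8
```

```bash
python3 go.py .639 .0605 .029
```

```text
t 42.5 shift [-0.317   0.0605  0.0855] yaw y-axis deg 4.69 grip 0.0588 [-1.  -0.3 -0.7]
```

Emit:
{"method": "arm_command", "body": {"plan": "-.0317 .006 0 0;-.0317 .006 0 0;-.0317 .006 0 0;-.0317 .006 0 0;-.0317 .006 0 0;-.0317 .006 0 0;-.0317 .006 0 0;-.0317 .006 0 0;-.0317 .006 0 0;-.0317 .006 0 0;0 0 0 0;0 0 0 0"}}

```text
clock: 44.0
tcp_pos: [0.638, 0.0609, 0.1135]
orientation: [-2.127, -2.309, 0.002]
contact_force: [0.2, 0.5, -1.1]
grip_width: 0.0591
gripper_force: 27.8
```

```bash
python3 go.py .639 .0605 .030
```

```text
t 44.0 shift [-0.0006  0.0011  0.0834] yaw y-axis deg 4.69 grip 0.0591 [ 0.2  0.5 -1.1]
```

Emit:
{"method": "arm_command", "body": {"plan": "0 .001 .03 0;0 0 .03 0;0 0 .017 0;0 0 .007 0;0 0 0 0;0 0 0 0"}}

```text
clock: 44.75
tcp_pos: [0.6406, 0.0606, 0.0315]
orientation: [2.128, 2.31, 0.002]
contact_force: [-0.0, -0.3, -0.9]
grip_width: 0.0593
gripper_force: 27.9
```

Emit:
{"method": "arm_command", "body": {"plan": "0 0 0 0;0 0 0 0;0 0 0 0;0 0 -.03 0;0 0 -.04 0;0 0 -.05 0;-.01 -.03 0 0;-.01 -.03 0 0;-.01 -.03 0 0;-.01 -.03 0 0;-.01 -.03 0 0;0 -.03 0 0;0 -.02 0 0;0 0 0 0;0 0 0 0", "hand": -1}}

```text
clock: 46.62
tcp_pos: [0.4459, -0.0055, 0.1512]
orientation: [2.128, 2.31, 0.002]
contact_force: [-0.1, -0.2, -0.3]
grip_width: 0.0856
gripper_force: 0.0
```

```bash
python3 look.py l4.png; python3 go.py .4256 -.005 .035
python3 - <<'E'
from h import *
t=np.load('/tmp/last.npz'); p,P=t['p'],t['P']
o=ortho(p,P,0.012); 
top=ortho(p,P,0.082)[0:180]
save('two.png',np.vstack([o[170:540],top]))
E
```

```text
[363 187  23  22 394] [ 0.655 -0.136  0.038]
[326 190  23  24 414] [ 0.647 -0.039  0.038]
[288 193  23  24 413] [0.64  0.059 0.038]
[250 200  23  22 403] [0.629 0.16  0.038]
[368 223  23  24 420] [ 0.558 -0.146  0.038]
[329 225  22  10 133] [ 0.573 -0.044  0.038]
[291 229  14  22 177] [0.551 0.067 0.038]
[252 234  23  23 428] [0.536 0.155 0.038]
[ 0.446 -0.006  0.151] 46.675
t 46.67 shift [ 0.0022 -0.0204  0.1161] yaw y-axis deg 4.69 grip 0.0854 [ 0.4  0.3 -1.1]
```

View pics/two.png

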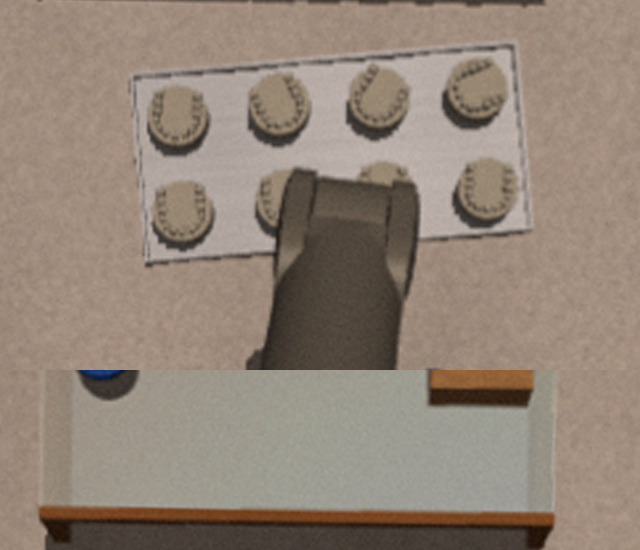

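The picture shows all 8 casts in a 2×4 grid and the tray unmoved, with corners at (131,75) and (515,43). The shelf's front edge is near row 510 and yawed about −0.9°. Next is the handle.

Emit:
{"method": "arm_command", "body": {"plan": ".001 -.0095 0 0;.001 -.0095 .03 0;0 0 .035 0;0 0 .03 0;0 0 .017 0;0 0 .005 0;0 0 0 0;0 0 0 0"}}

```text
clock: 47.68
tcp_pos: [0.4261, -0.0052, 0.0344]
orientation: [2.129, 2.31, 0.002]
contact_force: [-0.6, 0.7, 0.3]
grip_width: 0.0858
gripper_force: 0.0
```

Emit:
{"method": "arm_command", "body": {"plan": "0 0 0 0;0 0 0 0;0 0 0 0;0 0 0 0;0 0 0 0;0 0 0 0", "hand": 1, "grip_force": 50}}

```text
clock: 48.42
tcp_pos: [0.4263, -0.0053, 0.0341]
orientation: [2.128, 2.31, 0.002]
contact_force: [0.6, -0.1, 5.3]
grip_width: 0.0111
gripper_force: 51.3
```

```bash
python3 go.py .707 .0435 .034
python3 - <<'E'
from h import *
p,P=cloud('top')
# shelf front strip: brown pixels by depth
hsv=cv2.cvtColor(p,cv2.COLOR_RGB2HSV)
m=(hsv[...,0]<20)&(hsv[...,1]>120)&(P[...,2]>.06)&(P[...,2]<.1)&(P[...,0]>.74)&(P[...,0]<.81)
q=P[m]; k=np.polyfit(q[:,1],q[:,0],1); print(m.sum(),k,q.min(0),q.max(0),np.percentile(q[:,0]-np.polyval(k,q[:,1]),[5,95]))
E
```

```text
t 48.42 shift [0.0257 0.2838 0.0005] yaw y-axis deg 4.68 grip 0.0111 [ 0.6 -0.1  5.3]
1113 [-0.00927584  0.7726257 ] [ 0.74107702 -0.21250062  0.06061407] [0.78435514 0.86633646 0.09927452] [-0.00916885  0.00954822]
```

Emit:
{"method": "arm_command", "body": {"plan": ".0005 .003 0 .1;.001 .006 0 .25;.0013 .009 0 .3;.0013 .01 0 .3;.0013 .01 0 .3;.0013 .01 0 .3;.0013 .01 0 .3;.0013 .01 0 .3;.0013 .01 0 .3;.0013 .01 0 .3;.0013 .01 0 .3;.0013 .01 0 .3;.0013 .01 0 .3;.0013 .01 0 .3;.0013 .01 0 .3;.0013 .01 0 .3;.0013 .009 0 .3;.001 .006 0 .25;.0005 .003 0 .1;0 0 0 0"}}

```text
clock: 50.98
tcp_pos: [0.5825, 0.022, 0.0333]
orientation: [-2.225, -2.2, 0.017]
contact_force: [-24.1, -2.0, 27.2]
grip_width: 0.0108
gripper_force: 55.8
```

```bash
python3 go.py .707 .0435 .034; python3 look.py l5.png;  python3 - <<'E'
from h import *
t=np.load('/tmp/last.npz'); p,P=t['p'],t['P']
save('o5.png',ortho(p,P,0.012))
E
```

```text
t 50.98 shift [ 0.0229  0.1243 -0.0027] yaw y-axis deg -0.64 grip 0.0108 [-24.1  -2.   27.2]
[246 175  23  20 332] [0.698 0.171 0.038]
[322 174  22  16 151] [ 0.707 -0.036  0.038]
[360 174  23  21 382] [ 0.694 -0.131  0.038]
[0.582 0.022 0.033] 51.025
```

View pics/o5.png

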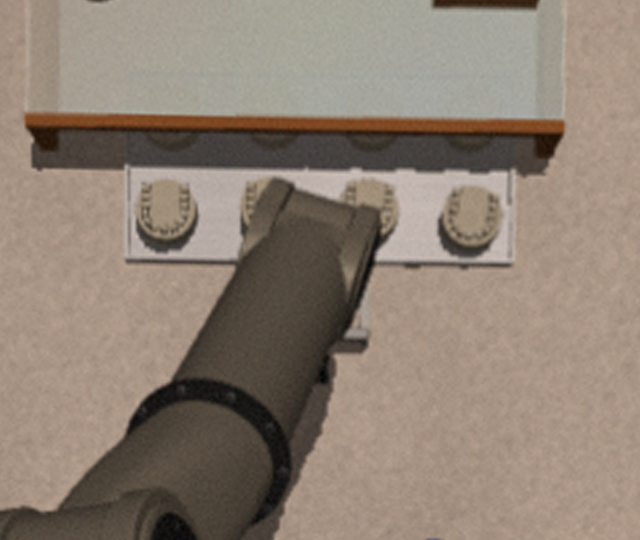

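Emit:
{"method": "arm_command", "body": {"plan": "0 0 -.0015 0;0 0 -.0015 0;0 0 0 0"}}

```text
clock: 51.4
tcp_pos: [0.5887, 0.0235, 0.0358]
orientation: [-2.231, -2.209, 0.004]
contact_force: [-2.7, -0.9, -4.8]
grip_width: 0.011
gripper_force: 50.2
```

Emit:
{"method": "arm_command", "body": {"plan": ".001 .003 0 0;.002 .006 0 .1;.0025 .008 0 .1;.0025 .008 0 0;.0025 .008 0 0;.0025 .008 0 0;.0025 .008 0 0;.0025 .008 0 0;.0025 .008 0 0;.0015 .008 0 0;.0005 .008 0 0;0 .008 0 0;0 .006 0 0;0 .003 0 0;0 0 0 0"}}

```text
clock: 53.28
tcp_pos: [0.6894, 0.0448, 0.0369]
orientation: [2.235, 2.207, 0.001]
contact_force: [-0.4, 0.5, -5.5]
grip_width: 0.0113
gripper_force: 50.3
```

```bash
python3 go.py .707 .0435 .034
```

```text
t 53.27 shift [-0.0011  0.0176  0.0029] yaw y-axis deg -0.73 grip 0.0113 [-0.4  0.5 -5.5]
```

Emit:
{"method": "arm_command", "body": {"plan": "0 .003 .0005 0;0 .003 .0005 0;0 .003 0 0;0 .003 0 0;0 .002 0 0;0 0 0 0;0 0 0 0"}}

```text
clock: 54.15
tcp_pos: [0.6966, 0.0453, 0.0342]
orientation: [-2.228, -2.199, 0.013]
contact_force: [-19.7, 2.1, 3.4]
grip_width: 0.0107
gripper_force: 51.5
```

Emit:
{"method": "arm_command", "body": {"plan": "0 .0015 0 0;0 .0015 0 0;0 .001 0 0;0 0 0 0"}}

```text
clock: 54.65
tcp_pos: [0.6967, 0.0452, 0.0342]
orientation: [-2.224, -2.194, 0.021]
contact_force: [-34.1, 3.5, 15.6]
grip_width: 0.0107
gripper_force: 53.8
```

Emit:
{"method": "arm_command", "body": {"plan": "0 -.003 0 0;0 -.002 0 0;0 0 0 0"}}

```text
clock: 55.02
tcp_pos: [0.6966, 0.0453, 0.0342]
orientation: [-2.23, -2.201, 0.011]
contact_force: [-16.2, 0.6, -0.7]
grip_width: 0.0108
gripper_force: 51.0
```

```bash
python3 go.py .707 .0435 .034
python3 - <<'E'
from h import *
p,P=cloud('scene'); q,Q=cloud('top')
save('s6.png',np.hstack([cv2.resize(p[220:420,260:560],(450,300),interpolation=cv2.INTER_CUBIC),cv2.resize(q[60:220,190:420],(345,300),interpolation=cv2.INTER_CUBIC)]))
hsv=cv2.cvtColor(q,cv2.COLOR_RGB2HSV)
for c in range(220,400,20): 
    print(c,[ (v,P_[0].round(3),P_[2].round(3)) for v in range(148,159) for P_ in [Q[v,c]]][::2])
E
```

```text
t 55.02 shift [-0.0016  0.0105  0.0001] yaw y-axis deg -0.74 grip 0.0108 [-16.2   0.6  -0.7]
220 [(148, np.float64(0.788), np.float64(0.078)), (150, np.float64(0.782), np.float64(0.079)), (152, np.float64(0.777), np.float64(0.077)), (154, np.float64(0.773), np.float64(0.074)), (156, np.float64(0.789), np.float64(0.006)), (158, np.float64(0.785), np.float64(-0.0))]
240 [(148, np.float64(0.788), np.float64(0.073)), (150, np.float64(0.781), np.float64(0.077)), (152, np.float64(0.774), np.float64(0.081)), (154, np.float64(0.77), np.float64(0.077)), (156, np.float64(0.786), np.float64(0.009)), (158, np.float64(0.779), np.float64(0.015))]
260 [(148, np.float64(0.787), np.float64(0.071)), (150, np.float64(0.778), np.float64(0.084)), (152, np.float64(0.771), np.float64(0.087)), (154, np.float64(0.769), np.float64(0.076)), (156, np.float64(0.786), np.float64(0.005)), (158, np.float64(0.778), np.float64(0.012))]
280 [(148, np.float64(0.666), np.float64(0.434)), (150, np.float64(0.659), np.float64(0.442)), (152, np.float64(0.653), np.float64(0.449)), (154, np.float64(0.647), np.float64(0.455)),
[... 759 characters left out ...]
np.float64(0.079)), (154, np.float64(0.767), np.float64(0.068)), (156, np.float64(0.782), np.float64(0.003)), (158, np.float64(0.773), np.float64(0.016))]
360 [(148, np.float64(0.779), np.float64(0.08)), (150, np.float64(0.773), np.float64(0.083)), (152, np.float64(0.769), np.float64(0.079)), (154, np.float64(0.767), np.float64(0.067)), (156, np.float64(0.779), np.float64(0.01)), (158, np.float64(0.773), np.float64(0.013))]
380 [(148, np.float64(0.777), np.float64(0.085)), (150, np.float64(0.773), np.float64(0.079)), (152, np.float64(0.765), np.float64(0.087)), (154, np.float64(0.787), np.float64(0.0)), (156, np.float64(0.78), np.float64(0.006)), (158, np.float64(0.777), np.float64(-0.003))]
```

View pics/s6.png

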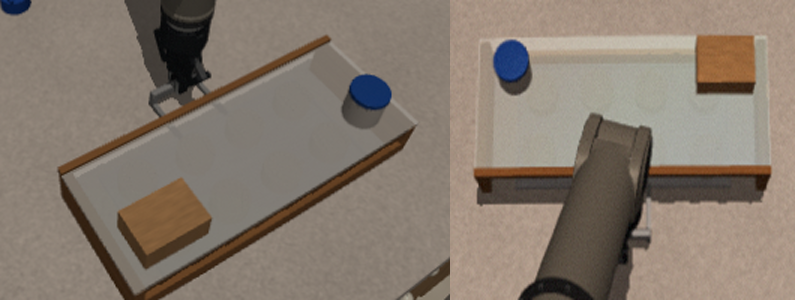

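Emit:
{"method": "arm_command", "body": {"plan": "0 -.002 0 0;0 -.001 0 0;0 0 0 0"}}

```text
clock: 55.5
tcp_pos: [0.6965, 0.0453, 0.035]
orientation: [-2.233, -2.204, 0.004]
contact_force: [-7.1, 0.3, -3.8]
grip_width: 0.0109
gripper_force: 50.4
```

Emit:
{"method": "arm_command", "body": {"plan": "0 0 0 0;0 0 0 0;0 0 0 0;0 0 0 0", "hand": 0.1}}

```text
clock: 56.0
tcp_pos: [0.6994, 0.0446, 0.0362]
orientation: [2.235, 2.206, 0.001]
contact_force: [-0.4, 0.4, -0.3]
grip_width: 0.0384
gripper_force: 0.0
```

Emit:
{"method": "arm_command", "body": {"plan": "0 0 -.02 0;0 0 -.03 0;0 0 -.04 0;0 -.01 -.04 0;0 -.03 -.04 0;0 -.03 -.02 0;.03 -.03 0 0;.03 -.03 0 0;.03 -.03 0 0;.03 -.03 0 0;.03 0 0 0;.03 0 0 0;.03 0 0 0;.03 0 0 0;.03 0 0 0;.03 0 0 0;0 0 0 0;0 0 0 0"}}

```text
clock: 58.25
tcp_pos: [0.5129, 0.3465, 0.2262]
orientation: [2.236, 2.206, -0.0]
contact_force: [0.5, 0.1, 0.5]
grip_width: 0.0384
gripper_force: 0.0
```

```bash
python3 go.py .6 .3 .2
python3 - <<'E'
from h import *
p,P=cloud('scene'); q,Q=cloud('top')
g=cv2.createCLAHE(3,(4,4))
def eq(i):
    l=cv2.cvtColor(i,cv2.COLOR_RGB2LAB); l[...,0]=g.apply(l[...,0]); return cv2.cvtColor(l,cv2.COLOR_LAB2RGB)
save('s7.png',np.hstack([cv2.resize(eq(p[220:420,290:560]),(400,300),interpolation=cv2.INTER_CUBIC),cv2.resize(eq(q[60:220,190:420]),(400,300),interpolation=cv2.INTER_CUBIC)]))
m=(Q[...,2]>.025)&(Q[...,2]<.05)&(Q[...,0]>.67)&(Q[...,0]<.72)&(abs(Q[...,1]-.04)<.1); h=Q[m]
print('handle',m.sum(),h.mean(0),'slope',np.polyfit(h[:,1],h[:,0],1))
E
```

```text
t 58.25 shift [-0.0453  0.0877  0.0262] yaw y-axis deg -0.77 grip 0.0384 [0.5 0.1 0.5]
handle 166 [0.69451246 0.04695657 0.03822187] slope [-0.00875831  0.69492372]
```

View pics/s7.png

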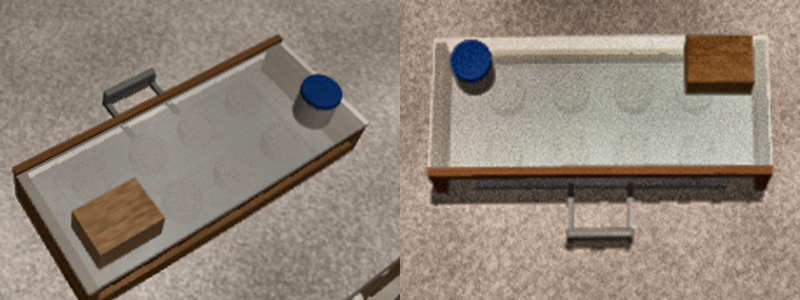

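The tray is square against the stop, and the casts show through the glass in a regular grid. I am handing the job in.

```bash
python3 -c "
from h import *
print(ticket.hand_in())"
```

```text
the job is handed in; nothing more can be done
None
```

I handed the job in at about 58 s on the robot's clock. All eight casts stood in a 2×4 grid on the tray, and the tray was pushed square against the shelf's back stop. The hand-in gave no verdict, so I can't say how it was judged.

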